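Wring a gauge block onto the reference block

TASK

Wring the thick steel gauge block onto the steel reference block of the grey stand: lay its leading part flat on the open near end of the reference face (feel for the face, its height is not exactly known), press it down gently but surely, then keeping the faces pressed together slide it lengthwise under the sprung brass roller until it bears firmly against the back stop. Leave it flush with the reference block on all sides, held down by the roller and released; do not ram the blocks or the stop, and leave the white block, the caliper, the slide box, the tape and the tweezers where they are.

Things in the scene. Friction and masses are not known exactly. Their poses are not given: they have to be found in the camera images.
- steel_block_center (a point): Centre of the loose thick steel gauge block, bare grey metal, 70 x 30 x 20 mm (x, y, z), 0.16 to 0.25 kg, lying flat on a brown cork mat 3 mm thick; x runs along its length, y across its 30 mm width, z up. Its two ends are alike. Its lapped faces slide easily on steel (friction about 0.3).
- reference_nominal (a point): Nominal centre of the top face (70 x 30 mm) of the steel reference block, 36 mm above the worktop. The block stands on a locked height wedge: the real face lies anywhere from 3 mm below to 3 mm above this point (the same all over; feel for it). x runs along it from the open near end (x = -35 mm) to the back stop (face at +35 mm), y across, z up.
- roller_axis (a point): Centre of the brass hold-down roller (28 mm diameter, 34 mm long, axis across the stand), 22 mm past the middle of the reference face in x. It turns freely in a red sprung fork 45 mm wide (x = 13 to 54 mm from the middle). At rest its underside is 51 mm above the worktop, 2 to 8 mm lower than the top of the steel block will be.
- roller_carriage (a joint): Lift of the sprung roller fork in m: 0 at rest, 0.002 to 0.008 with the steel block under the roller, at most 0.011. The roller presses down with about 4 to 5 N. A block slid in along the face meets the roller when it is 20 to 27 mm short of home and needs about 8 to 18 N of push to lift it.
- reference_seat: The fixed seat that carries the steel reference block (70 x 30 mm, vertical sides); origin at the centre of its underside on the 12 mm thick base of the grey stand (base 176 x 66 mm, from 76 mm before to 100 mm behind the centre); axes as for the face. Low clamp bars beside it (y = 15 to 24 mm, x within 20 mm) end 22 mm above the worktop.
- steel_block: The loose thick steel gauge block (70 x 30 x 20 mm); origin at the centre of its underside. Taken near its trailing end (about 17 mm behind its centre) it leaves the fingers clear of the roller carriage when home; pressed down by more than a few N while it still hangs far over the end, it may tip in the grasp.
- back_stop: The stand's fixed aluminium back stop, 20 x 40 x 38 mm, rising to 50 mm above the worktop; its near face is flush with the far end of the reference block. Origin at the centre of its underside. Guide rods and a cap stand on it, up to 88 mm above the worktop.
- white_block: A thinner white ceramic gauge block, 70 x 30 x 10 mm, on the same cork mat; not needed. Origin at the centre of its underside.
- caliper: Digital caliper, 64 x 164 x 15 mm, lying behind the mat; a bystander. Origin at the centre of its underside.
- slide_box: Small green slide box, 39 x 86 x 30 mm, a bystander behind the work. Origin at the centre of its underside.
- tape: Black roll of tape, 55 x 53 x 19 mm, a bystander behind the stand. Origin at the centre of its underside.
- tweezers: Steel tweezers, 14 x 116 x 9 mm, lying to the left of the stand; a bystander. Origin at the centre of the underside.
There are look-alikes about, which are no part of the job. There is more than one size of the steel_block; the job needs the larger.

How it is judged (in metres and radians):
On the way, in this order (a step that is already met when the one before it is completed fails the run):
1. the steel block lies flat on the near part of the reference face, overlapping it by part of its length (15 to 58 mm short of home), and is pressed down on it with more than 6 N (x of steel_block_center in the frame of reference_nominal between -0.058 and -0.015 m and y of steel_block_center in the frame of reference_nominal between -0.006 and 0.006 m and z of steel_block_center in the frame of reference_nominal below 0.0145 m and angle between the z axis of steel_block and the z axis of reference_seat, either way round below 0.06 rad and contact force between steel_block and reference_seat above 6 N), for 0.15 s.
2. the block, pressed on the reference face with more than 4 N and under the roller, bears on the back stop with more than 3 N (x of steel_block_center in the frame of reference_nominal above -0.0025 m and z of steel_block_center in the frame of reference_nominal below 0.0145 m and contact force between steel_block and reference_seat above 4 N and value of joint roller_carriage above 0.001 m and contact force between steel_block and back_stop above 3 N), for 0.05 s.
At the end, for the whole second after the job is handed in: The steel block lies flat on the reference face in full contact, flush within 2.5 mm at ends and sides and parallel within 0.06 rad, held down by the lifted roller with more than 4.5 N between the faces, at rest and released (x of steel_block_center in the frame of reference_nominal between -0.0025 and 0.0025 m and y of steel_block_center in the frame of reference_nominal between -0.0025 and 0.0025 m and z of steel_block_center in the frame of reference_nominal between 0.0055 and 0.0145 m and angle between the x axis of steel_block and the x axis of reference_seat, either way round below 0.06 rad and angle between the z axis of steel_block and the z axis of reference_seat, either way round below 0.04 rad and value of joint roller_carriage above 0.001 m and contact force between steel_block and reference_seat above 4.5 N and linear speed of steel_block below 0.01 m/s); the robot touches nothing.
It fails at once if the block rammed against the reference block or the back stop (over 35 N) (contact force between steel_block and reference_seat above 35 N or contact force between steel_block and back_stop above 35 N).
It fails at once if a bystander moved by more than 15 mm (distance of any of white_block, caliper, slide_box, tape, tweezers from where it was at the start of the episode above 0.015 m).
It also fails if it takes over 40 s, if anything falls off the work surface, if the arm or the gripper's body presses on something with over 40 N, if the wrist force passes 120 N, or if a joint passes its speed limit or range.

ROBOT

A 6-joint arm with a two-finger parallel gripper is mounted at the origin on a cart in front of the work surface, level with it; the furniture and walls round the work are solid. World frame = base frame: x ahead of the robot, y to its left, z up, the work surface at z = 0. Lengths are in m, angles in degrees, forces in N, time in s.
With the tool pointing down it reaches from about 0.35 to 0.875 m from the base axis. Payload 4.2 kg.
Tool frame: the origin (TCP) lies on the front face of the gripper's body, between the roots of the fingers; the fingertips stand finger_overhang ahead of it and the grasp point (between the pads) lies 51 mm ahead of it (finger_overhang is the distance from the TCP to the fingertips, in m); z points along the fingers, y is the line along which they close (so a half turn about z gives the same grasp; the last joint's range is limited). The gripper opens to 87 mm and grips with 3 to 60 N. Pads are 19 mm wide; open, the fingers measure 117 mm over their backs; the gripper's body (75 mm by 190 mm) begins 51 mm behind the grasp point.
Start: joints at [86.093, 22.042, 0.453, 0, -68.411, -14.817], TCP at [0.201, 0.592, 0.292] pointing down, gripper open.
Joint ranges: [-179.83, 179.83], [-69.29, 118.12], [-61.27, 80.66], [-181.25, 117.63], [-171.15, -9.14], [-177.46, 177.46]. Speed limits (degrees/s): [159.86, 159.86, 180, 180, 180, 180].

INTERFACE

Orientations are given as a 3x3 rotation matrix whose columns are the frame's x, y, z axes.
In Python, from station import sense, capture, camera_model, finish_job, finger_overhang gives the robot as it stands. The module is installed in compiled form; this text tells all that it offers.
- The arm moves only by the tool jog_arm, never from a script. Its argument "rows" is a list that holds one entry, the list of rows, each a list of 4 numbers: the shift along the tool's x, y, z in m, then the turn about the tool's z in rad. A call has 1 to 20 rows; each row shifts and turns the commanded pose from where the row before left it, along the tool's axes as they then stand; what a row does not reach is not made up. A row lasts 1/8 s, in which the tool goes at most 62.5 mm and 10.7 degrees, less where a joint would pass 70% of its speed; a pose out of reach is approached as far as the arm can. A call is refused whole if a number of a shift passes 0.0625 or a number of a turn 0.188, either way. A call with a gripper value outside its range is refused whole. "claw" is the opening, from 0 (shut) to 1 (fully open), set as the call begins (left out, the last holds). The fingers move at their own pace and stop on an object; the grip force is fixed at half the most. Time passes only in rows, so rows that do not move let the fingers close. It gives the time, the measured TCP pose, the force, the opening and the grip force at its end, in the units of the state.
- sense(): the state, without advancing time (a new reading comes with each control period).
- capture(name): name is "side" or "top" or "wrist"; returns the picture (420x560x3 uint8, red, green, blue); there is no depth.
- camera_model(name): a dict with "fovy" (degrees; the focal length in pixels is half the picture's height over the tangent of half this angle, whatever the lens; pixels are square), "cx", "cy" (the principal point, pixels), "eye" and "rotation" of the camera in the world. Camera axes: x right, y down, z forward; pixel columns grow to the right and rows downward; lengths in m; the calibration is good to about 2 mm. A picture is of the moment at which its call begins: read the wrist's pose just before it. camera_model takes no time and is no camera call; for the wrist camera it gives the pose at the moment of the call.
- finish_job(): hands the job in; it is judged then, once.
The state is a dict: "time_s": time; "joints": joint angles; "joint_velocities": joint speeds; "effort": joint torques, N m; "tcp_pos": TCP position; "ee_rot": TCP orientation; "wrist_force": force on the tool from outside, world axes, zero at the start; "moment": the same for the moment, N m; "gripper_width": opening from 0.0 (shut) to 1.0 (fully open); "gripper_force": force on a finger pad.
Only numpy, scipy, OpenCV 4.12 (cv2) and the standard library are available. Lean on these libraries where they do the work, as an engineer would, in place of code of your own. Each camera call takes 0.05 s, during which the arm holds its last target. There are 200 camera calls.

## Working session

There is one attempt and no reset: what is moved stays moved. The work goes in short steps, Python scripts to look and compute and a tool call to move; the robot and the scene stay as the last step left them, time stands still between calls to the robot, and variables do not carry over. Pictures are saved under pics/ and viewed, at most 10 in all, crops included, and the job is handed in when it is done.

Besides the shell and the picture viewer there is one more tool, called as name([rows], argument=value, ...), one row to a line, values as JSON. jog_arm: Moves the arm, as the interface text tells. Its arguments: {"type":"object","properties":{"rows":{"type":"array"},"claw":{"type":"number"}},"required":["rows"]}

```bash
mkdir -p pics
cat > h.py <<'E'
import numpy as np, cv2
from station import *
def K(m): 
    f=210/np.tan(np.radians(m["fovy"])/2); return f,m["cx"],m["cy"],np.array(m["eye"]),np.array(m["rotation"])
def ray(m,u,v,z):
    f,cx,cy,e,R=K(m); d=R@np.array([(u-cx)/f,(v-cy)/f,1]); return e+d*(z-e[2])/d[2]
def proj(m,p):
    f,cx,cy,e,R=K(m); q=R.T@(np.array(p)-e); return np.array([cx+f*q[0]/q[2],cy+f*q[1]/q[2]])
E
python3 - <<'E'
from h import *
for n in("top","side","wrist"):
    m=camera_model(n); im=capture(n); cv2.imwrite(f"pics/{n}0.png",im[:,:,::-1]); print(n,m)
a=[cv2.imread(f"pics/{n}0.png") for n in("top","side")]
s=sense(); print(s,finger_overhang)
E
```

```text
top {'fovy': 53.98149708518316, 'cx': 284.1503108047176, 'cy': 213.09757582765945, 'eye': array([0.49148643, 0.03808713, 1.08312406]), 'rotation': array([[ 0.00810403, -0.99069413,  0.13586564],
       [-0.99994933, -0.00721725,  0.0070182 ],
       [-0.00597231, -0.13591563, -0.99070241]])}
side {'fovy': 46.71627463930396, 'cx': 286.480908819856, 'cy': 214.81823466045157, 'eye': array([ 0.25970948, -0.61324657,  0.67605581]), 'rotation': array([[ 0.86945889, -0.29418655,  0.39685704],
       [-0.49359582, -0.55004733,  0.67365503],
       [ 0.0201099 , -0.78160233, -0.62345279]])}
wrist {'fovy': 58.988213736593885, 'cx': 281.5096373557738, 'cy': 204.350825722154, 'eye': array([0.27929445, 0.56425365, 0.38355108]), 'rotation': array([[-0.32043949, -0.90274516, -0.28700124],
       [-0.9472676 ,  0.30589559,  0.09545666],
       [ 0.00161938,  0.30245506, -0.95316227]])}
{'time_s': 0.15, 'joints': array([ 8.60928815e+01,  2.20796186e+01,  3.99076085e-01, -2.09820837e-02,
       -6.84108758e+01, -1.48171071e+01]), 'joint_velocities': array([-0.03234598, -0.02228801,  0.23282186,  0.10788852,  0.00785628,
       -0.05330643]), 'effort': array([ 2.20020702e-03, -3.91055274e+01,  1.87586403e+01,  4.22226235e+00,
        1.23606485e-02, -1.39740146e-04]), 'tcp_pos': array([0.20049775, 0.59161783, 0.29142944]), 'ee_rot': array([[ 9.47031299e-01, -3.21140961e-01, -4.48442209e-04],
       [-3.21141264e-01, -9.47030004e-01, -1.56861490e-03],
       [ 7.90582709e-05,  1.62954071e-03, -9.99998669e-01]]), 'wrist_force': array([ 0.19763701,  0.00840461, -0.4076706 ]), 'moment': array([ 0.03769568, -0.01333365, -0.02904642]), 'gripper_force': 0.0, 'gripper_width': 0.9961436147944502} 0.0697
```

View pics/top0.png

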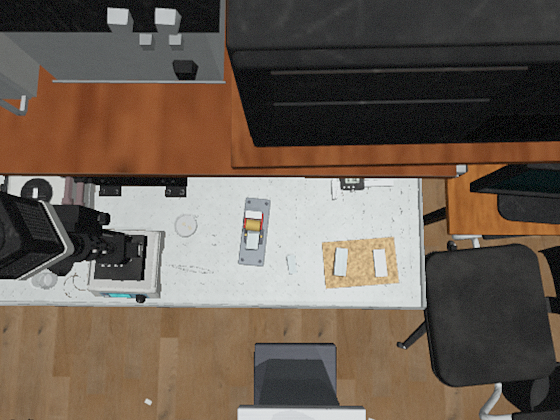

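View pics/side0.png

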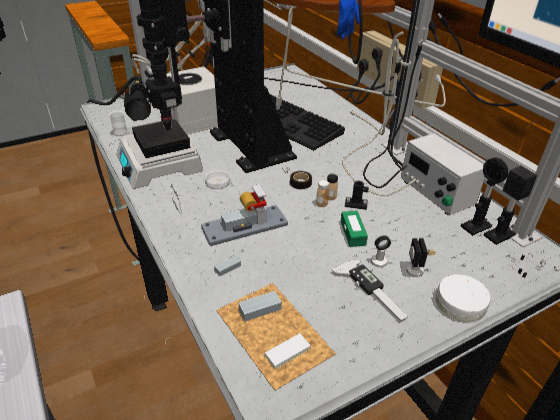

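Candidates: grey block on the mat (top 341,262; side 260,305), white block on the mat (top 380,263; side 288,350, ruled out by colour), small loose steel block on the bench (top 291,262; side 228,266, too small) and the reference block on the stand (top 252,240). I choose the grey block on the mat and check it in a close crop.

Run:
```python
from h import *
t=cv2.imread("pics/top0.png")[185:305,225:410]; s=cv2.imread("pics/side0.png")[180:390,160:340]
a=cv2.resize(t,None,fx=4,fy=4,interpolation=2); cv2.imwrite("pics/c0.png",a)
m=camera_model("top")
for n,u,v,z in(("block",341,262,.023),("small",291,262,.01),("refnear",251,248,.036),("baseNear",250,264,.012),("baseFar",256,200,.012),("roller",254,226,.06)): print(n,ray(m,u,v,z))
```

```text
block [ 0.5119826  -0.10048315  0.023     ]
small [0.5112015  0.02695028 0.01      ]
refnear [0.54516504 0.128825   0.036     ]
baseNear [0.50519468 0.13270167 0.012     ]
baseFar [0.67267229 0.12012689 0.012     ]
roller [0.598757   0.12029917 0.06      ]
```

View pics/c0.png

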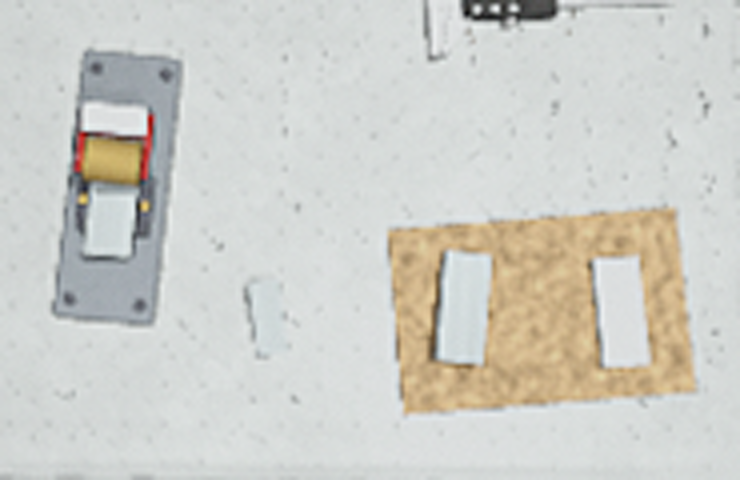

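The crop shows the thick grey block (464,307 in the crop, with a visible dark side) left on the mat, the white one on the right (622,312), and the small steel piece (265,317) off the mat. The stand's roller is at (112,160), with the open near end at (108,255). I'll move around the microscope at short radius and look at both from above.

jog_arm([
  [[0.0035,0.05,0,-0.128],[0.0035,0.05,0,-0.128],[0.0035,0.05,0,0],[0.0035,0.05,0,0],[0.0035,0.05,0,0],[0.034,0.034,0,0],[0.034,0.034,0,0],[0.034,0.034,0,0],[0.034,0.034,0,0],[0.034,0.034,0,0],[0.04,0.025,0,0],[0.04,0.025,0,0],[0.04,0.025,0,0],[0.04,0.025,0,0],[0.04,0.025,0,0],[0,0,0,0],[0,0,0,0]],
])

```text
time_s: 2.28
tcp_pos: [0.5289, 0.0228, 0.2917]
ee_rot: [[0.997, -0.071, -0.002], [-0.071, -0.997, -0.0], [-0.001, 0.0, -1.0]]
wrist_force: [-0.2, -0.3, -0.6]
gripper_width: 0.999
gripper_force: 0.0
```

Run:
```python
from h import *
import json
s=sense();print(s["time_s"],s["tcp_pos"],s["ee_rot"],s["wrist_force"])
m=camera_model("wrist"); im=capture("wrist"); cv2.imwrite("pics/w1.png",im[:,:,::-1])
json.dump({k:(v.tolist() if hasattr(v,'tolist') else v) for k,v in m.items()},open("w1.json","w"))
cv2.imwrite("pics/w1b.png",cv2.resize(im[:,:,::-1],(800,600),interpolation=2))
```

```text
2.275 [0.52894905 0.0228001  0.29169128] [[ 9.97451736e-01 -7.13285258e-02 -1.50836702e-03]
 [-7.13287774e-02 -9.97452852e-01 -1.13585028e-04]
 [-1.49642313e-03  2.20885559e-04 -9.99998856e-01]] [-0.21411623 -0.27650087 -0.5871335 ]
```

View pics/w1b.png

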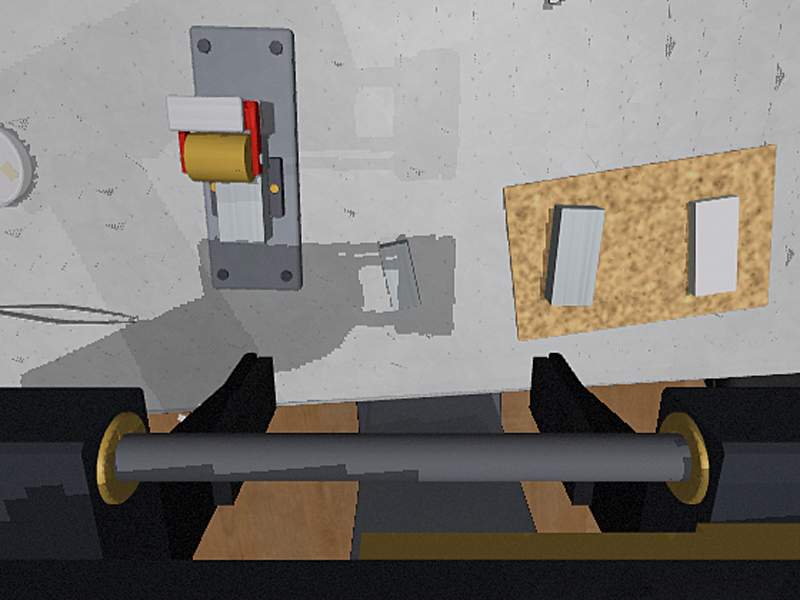

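The wrist view shows the steel block (577,256 in the 800 px scale), the white block at (713,246), the small look-alike at (400,275), and the stand with its reference near edge at (217..265,242) and its base corners.

Run:
```python
from h import *
import json
m=json.load(open("w1.json"))
def P(l,z): return np.array([ray(m,.7*u,.7*v,z) for u,v in l])[:,:2]
b=P([(562,207),(604,207),(591,305),(552,302)],.023)
print("block",b,b.mean(0)); d=(b[0]+b[1]-b[2]-b[3])/2; print(np.linalg.norm(d),np.degrees(np.arctan2(d[1],d[0])), np.linalg.norm(b[0]-b[1]))
s=P([(191,27),(294,30),(301,288),(213,288)],.012)
print("base",s,s.mean(0)); d=(s[0]+s[1]-s[2]-s[3])/2; print(np.linalg.norm(d),np.degrees(np.arctan2(d[1],d[0])),np.linalg.norm(s[0]-s[1]),np.linalg.norm(s[2]-s[3]))
u=d/np.linalg.norm(d); print("refcentre",s.mean(0)-.012*u)
r=P([(217,242),(265,242)],.036);print("refnear",r,r.mean(0),r.mean(0)+.035*u)
# top camera
t=camera_model("top")
def T(l,z): return np.array([ray(t,225+u/4,185+v/4,z) for u,v in l])[:,:2]
s=T([(84,50),(181,62),(153,325),(54,315)],.012); d=(s[0]+s[1]-s[2]-s[3])/2;print("top base",s.mean(0)-.012*d/np.linalg.norm(d),np.linalg.norm(d),np.degrees(np.arctan2(d[1],d[0])))
b=T([(447,250),(492,253),(484,364),(440,362)],.023);d=(b[0]+b[1]-b[2]-b[3])/2;print("top block",b.mean(0),np.degrees(np.arctan2(d[1],d[0])))
```

```text
block [[ 0.550008   -0.08819055]
 [ 0.547995   -0.11665164]
 [ 0.47781912 -0.11047443]
 [ 0.48208709 -0.08244168]] [ 0.5144773  -0.09943957]
0.06930539967867665 -4.935834598544976 0.0285321926143565
base [[0.67928211 0.1458958 ]
 [0.67295218 0.08090676]
 [0.50201349 0.09851964]
 [0.50657051 0.16296662]] [0.59020457 0.1220722 ]
0.1726980568831973 -5.763193728705288 0.06529657341432799 0.06460788955404896
refcentre [0.57826523 0.12327721]
refnear [[0.54505861 0.14507637]
 [0.5427955  0.11307563]] [0.54392705 0.129076  ] [0.57875014 0.1255614 ]
top base [0.57707069 0.12359726] 0.17345419382597946 -5.233303981206036
top block [ 0.51262763 -0.10161369] -4.480921570606164
```

jog_arm([
  [[-0.007,0.041,0.02,0.016],[-0.007,0.041,0.02,0],[-0.007,0.041,0.02,0],[0,0,0.042,0],[0,0,0.042,0],[0,0,0.042,0],[0,0,0.02,0],[0,0,0.008,0],[0,0,0,0],[0,0,0,0]],
])

```text
time_s: 3.58
tcp_pos: [0.4992, -0.0976, 0.0795]
ee_rot: [[0.996, -0.086, 0.003], [-0.086, -0.996, 0.0], [0.002, -0.0, -1.0]]
wrist_force: [-0.1, 0.1, 0.4]
gripper_width: 0.997
gripper_force: 0.0
```

Run:
```python
from h import *
im=capture("side"); cv2.imwrite("pics/s1.png",cv2.resize(im[220:380,180:360,::-1],None,fx=3,fy=3,interpolation=2))
s=sense(); print(s["tcp_pos"],s["wrist_force"],s["moment"])
```

```text
[ 0.49920256 -0.09772317  0.07944867] [-0.14602604 -0.44506105  0.69459726] [-0.06117326  0.05828623  0.01039813]
```

View pics/s1.png

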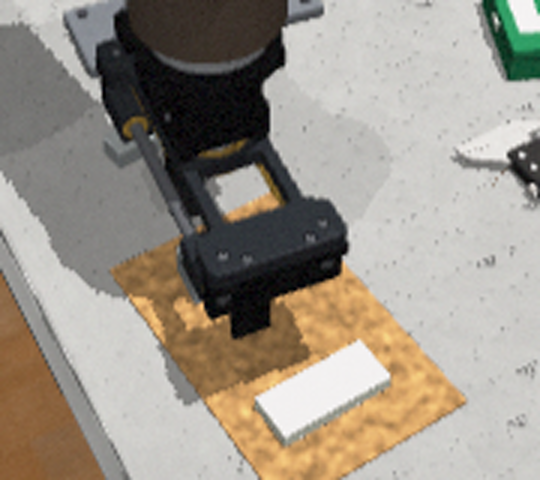

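The view shows the fingers straddling the block (near 250,320), clear of the white block. I'll go down 5 mm and close.

jog_arm([
  [[-0.002,0,0.005,0],[0,0,0,0]],
])

```text
time_s: 3.88
tcp_pos: [0.4963, -0.0978, 0.0733]
ee_rot: [[0.996, -0.087, -0.0], [-0.087, -0.996, 0.0], [-0.0, -0.0, -1.0]]
wrist_force: [0.3, 0.9, 0.4]
gripper_width: 1.002
gripper_force: 0.0
```

jog_arm([
  [[0,0,0,0],[0,0,0,0],[0,0,0,0],[0,0,0,0],[0,0,0,0],[0,0,0,0]],
], claw=0)

```text
time_s: 4.62
tcp_pos: [0.4966, -0.0978, 0.0732]
ee_rot: [[0.996, -0.087, -0.0], [-0.087, -0.996, -0.0], [-0.0, 0.0, -1.0]]
wrist_force: [-0.4, 0.3, -0.5]
gripper_width: 0.403
gripper_force: 0.0
```

jog_arm([
  [[0,0,0,0],[0,0,0,0],[0,0,0,0]],
])

```text
time_s: 5.0
tcp_pos: [0.4965, -0.0978, 0.0732]
ee_rot: [[0.996, -0.087, -0.0], [-0.087, -0.996, -0.0], [-0.0, 0.0, -1.0]]
wrist_force: [0.4, 0.0, -0.1]
gripper_width: 0.343
gripper_force: 30.0
```

jog_arm([
  [[0,0,-0.01,0],[0,0,-0.03,0],[0,0,-0.04,0],[0,0,-0.04,0],[0,0,0,0],[0,0,0,0]],
])

```text
time_s: 5.75
tcp_pos: [0.4955, -0.0977, 0.1926]
ee_rot: [[0.996, -0.087, -0.002], [-0.087, -0.996, 0.001], [-0.002, -0.0, -1.0]]
wrist_force: [-0.6, -1.2, -2.6]
gripper_width: 0.341
gripper_force: 30.0
```

Run:
```python
from h import *
import json
for i in range(1):
    s=sense();m=camera_model("wrist"); im=capture("wrist")
json.dump({k:(v.tolist() if hasattr(v,'tolist') else v) for k,v in m.items()},open("w2.json","w"))
cv2.imwrite("pics/w2.png",im[:,:,::-1]); cv2.imwrite("pics/w2b.png",cv2.resize(im[:,:,::-1],(800,600),interpolation=2))
print(s["time_s"],s["tcp_pos"],s["ee_rot"],s["wrist_force"],s["moment"])
```

```text
5.75 [ 0.49545721 -0.09772298  0.19256094] [[ 9.96178147e-01 -8.73228502e-02 -1.95444030e-03]
 [-8.73219263e-02 -9.96179991e-01  5.53359757e-04]
 [-1.99529527e-03 -3.80579406e-04 -9.99997937e-01]] [-0.59198894 -1.19916473 -2.63056194] [-0.08266953  0.1228578   0.01127614]
```

View pics/w2b.png

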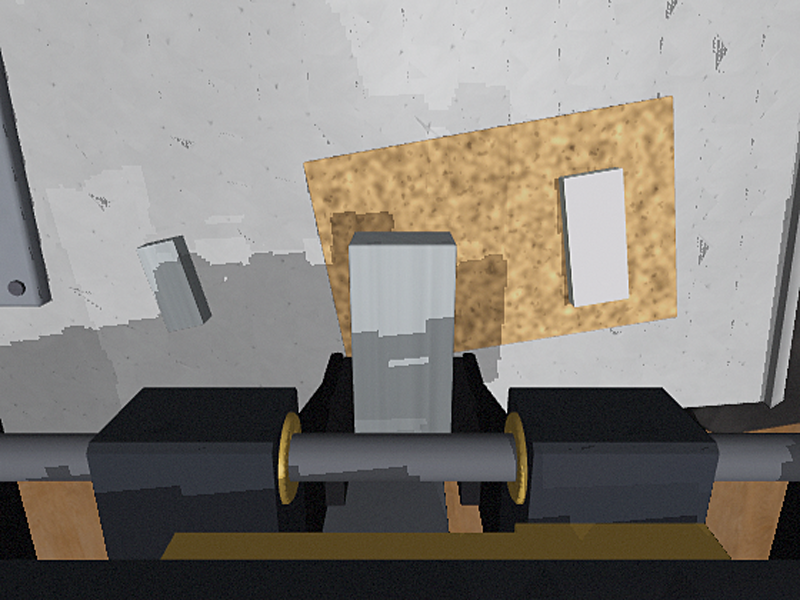

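The block is held square in the jaws; its top far edge is at (350..456, 244). I'll carry it to just in front of the stand, hover above face height and take a close look.

jog_arm([
  [[-0.006,-0.046,0,0.009],[-0.006,-0.046,0,0],[-0.006,-0.046,0,0],[-0.006,-0.046,0,0],[-0.005,-0.045,0,0],[0,0,0.03,0],[0,0,0.025,0],[0,0,0.012,0],[0,0,0,0],[0,0,0,0]],
])

```text
time_s: 7.05
tcp_pos: [0.4897, 0.133, 0.1268]
ee_rot: [[0.995, -0.096, 0.001], [-0.096, -0.995, 0.0], [0.001, -0.001, -1.0]]
wrist_force: [0.2, 0.0, -1.7]
gripper_width: 0.341
gripper_force: 30.0
```

Run:
```python
from h import *
import json
s=sense();m=camera_model("wrist"); im=capture("wrist")
json.dump({k:(v.tolist() if hasattr(v,'tolist') else v) for k,v in m.items()},open("w3.json","w"))
cv2.imwrite("pics/w3.png",im[:,:,::-1]); cv2.imwrite("pics/w3b.png",cv2.resize(im[:,:,::-1],(800,600),interpolation=2))
print(s["time_s"],s["tcp_pos"],s["ee_rot"],s["wrist_force"],s["moment"])
m2=json.load(open("w2.json")); t=np.array([0.49545721,-0.09772298,0.19256094]); R=np.array([[ .996178,-.087323,-.00195],[-.087322,-.99618,.00055],[-.002,-.00038,-1]])
for u,v in((350,244),(456,244)): print(R.T@(ray(m2,.7*u,.7*v,.1424)-t))
```

```text
7.05 [0.48973556 0.13303336 0.12683014] [[ 9.95411582e-01 -9.56789029e-02  1.15303165e-03]
 [-9.56794883e-02 -9.95412086e-01  4.63590462e-04]
 [ 1.10338581e-03 -5.71784793e-04 -9.99999228e-01]] [ 0.18044361  0.0365403  -1.67006051] [0.03495204 0.03103641 0.01739644]
[ 0.05182633 -0.01362918  0.05006313]
[0.05185184 0.01538284 0.05005212]
```

View pics/w3b.png

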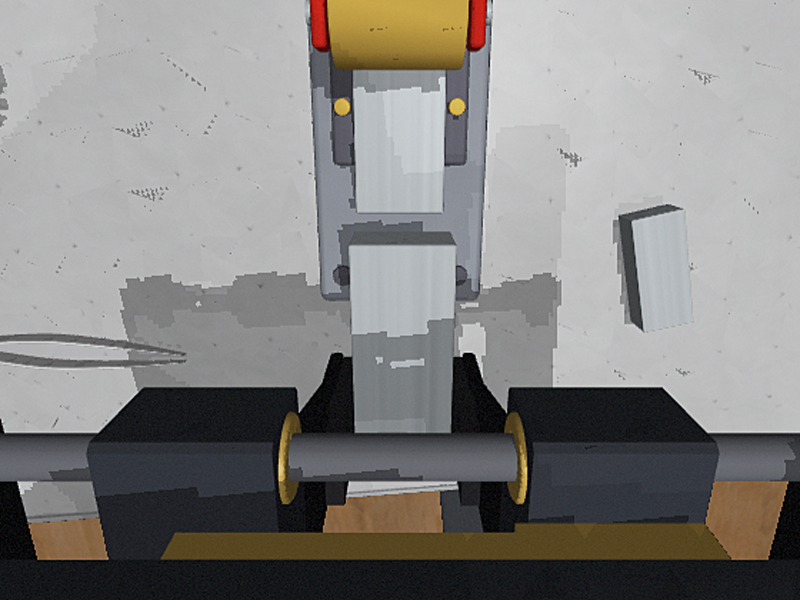

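The reference face near edge is at (357..443, 212), its sides are parallel to the block's, and the block front edge is at (350..456, 244).

Run:
```python
from h import *
import json
m=json.load(open("w3.json")); s=sense(); t=s["tcp_pos"];R=s["ee_rot"]
g=cv2.cvtColor(cv2.imread("pics/w3.png"),6).astype(float)
for z in(.033,.036,.039):
    a,b,c,d=[R.T@(ray(m,.7*u,.7*v,z)-t) for u,v in((357,212),(443,212),(353,100),(446,100))]
    print(z,a,b,(a+b)/2,b[1]-a[1],"far mid",(c+d)/2)
a,b=[R.T@(ray(m,.7*u,.7*v,t[2]-.0502)-t) for u,v in((350,244),(456,244))]; print("front",a,b)
for v in(75,90,105,120,135,146):   # subpixel side edges
    r=np.gradient(g[v]); L=np.arange(242,256); Q=np.arange(302,318)
    print(v,[round(float((np.abs(r[I])**2*I).sum()/(np.abs(r[I])**2).sum()),2) for I in(L,Q)])
```

```text
0.033 [ 0.05354251 -0.01515392  0.0941694 ] [0.05357128 0.01506853 0.0941392 ] [ 5.35568973e-02 -4.26926998e-05  9.41542984e-02] 0.030222454292522793 far mid [ 0.09059848 -0.00019249  0.09421182]
0.036 [ 0.05402108 -0.0148989   0.09116988] [0.05404939 0.01483657 0.09114016] [ 5.40352352e-02 -3.11647384e-05  9.11550227e-02] 0.0297354756972391 far mid [ 0.09047996 -0.00017854  0.09121162]
0.039 [ 0.05449965 -0.01464389  0.08817036] [0.05452749 0.01460461 0.08814113] [ 5.45135730e-02 -1.96367771e-05  8.81557469e-02] 0.02924849710195543 far mid [ 0.09036145 -0.0001646   0.08821142]
front [ 0.05177362 -0.01355798  0.05029385] [0.05180282 0.01544306 0.05026487]
75 [245.67, 312.63]
90 [247.62, 310.5]
105 [247.56, 310.34]
120 [247.77, 309.79]
135 [247.99, 309.27]
146 [249.53, 309.32]
```

jog_arm([
  [[0.013,-0.0008,0,0],[0.013,0,0,0],[0.013,0,0,0],[0,0,0.008,0],[0,0,0.005,0],[0,0,0,0],[0,0,0,0]],
])

```text
time_s: 7.98
tcp_pos: [0.5279, 0.1301, 0.1133]
ee_rot: [[0.995, -0.095, -0.0], [-0.095, -0.995, -0.0], [-0.0, 0.0, -1.0]]
wrist_force: [0.3, 0.7, -3.0]
gripper_width: 0.341
gripper_force: 30.0
```

jog_arm([
  [[0,0,0.001,0],[0,0,0.001,0],[0,0,0,0]],
])

```text
time_s: 8.35
tcp_pos: [0.528, 0.13, 0.1113]
ee_rot: [[0.995, -0.096, -0.0], [-0.096, -0.995, -0.0], [-0.0, 0.0, -1.0]]
wrist_force: [0.4, -0.4, -1.8]
gripper_width: 0.341
gripper_force: 30.0
```

jog_arm([
  [[0,0,0.0005,0],[0,0,0.0005,0],[0,0,0.0005,0],[0,0,0,0]],
])

```text
time_s: 8.85
tcp_pos: [0.5281, 0.13, 0.1097]
ee_rot: [[0.995, -0.096, -0.0], [-0.096, -0.995, -0.0], [-0.0, 0.0, -1.0]]
wrist_force: [0.6, 0.5, -3.2]
gripper_width: 0.344
gripper_force: 30.0
```

jog_arm([
  [[0,0,0.0005,0],[0,0,0.0005,0],[0,0,0,0]],
])

```text
time_s: 9.22
tcp_pos: [0.5281, 0.13, 0.1087]
ee_rot: [[0.995, -0.096, -0.0], [-0.096, -0.995, -0.0], [-0.0, 0.0, -1.0]]
wrist_force: [0.2, -0.7, -3.2]
gripper_width: 0.346
gripper_force: 30.0
```

jog_arm([
  [[0,0,0.0005,0],[0,0,0.0005,0],[0,0,0,0]],
])

```text
time_s: 9.6
tcp_pos: [0.5282, 0.13, 0.1079]
ee_rot: [[0.995, -0.096, 0.0], [-0.096, -0.995, 0.0], [0.0, -0.0, -1.0]]
wrist_force: [0.3, 0.2, -1.1]
gripper_width: 0.343
gripper_force: 30.0
```

jog_arm([
  [[0,0,0.0004,0],[0,0,0,0],[0,0,0,0]],
])

```text
time_s: 9.98
tcp_pos: [0.5283, 0.13, 0.1078]
ee_rot: [[0.995, -0.095, 0.001], [-0.095, -0.995, 0.0], [0.001, -0.0, -1.0]]
wrist_force: [-0.6, -0.5, 3.8]
gripper_width: 0.345
gripper_force: 30.0
```

jog_arm([
  [[0,0,0.0004,0],[0,0,0,0],[0,0,0,0]],
])

```text
time_s: 10.35
tcp_pos: [0.5284, 0.1301, 0.1078]
ee_rot: [[0.995, -0.095, 0.001], [-0.095, -0.995, 0.0], [0.001, -0.0, -1.0]]
wrist_force: [-2.3, -0.6, 6.8]
gripper_width: 0.339
gripper_force: 30.0
```

Contact at TCP z 0.1078, with about 9 N on the face. I'll hold briefly and then start the slide.

jog_arm([
  [[0,0,0.0001,0],[0,0,0,0],[0,0,0,0]],
])

```text
time_s: 10.72
tcp_pos: [0.5284, 0.1301, 0.1078]
ee_rot: [[0.995, -0.095, 0.001], [-0.095, -0.995, 0.0], [0.001, -0.0, -1.0]]
wrist_force: [-2.3, -0.8, 7.8]
gripper_width: 0.344
gripper_force: 30.0
```

jog_arm([
  [[0.0015,0,0,0],[0.0015,0,0,0],[0.001,0,0,0],[0,0,0,0]],
])

```text
time_s: 11.22
tcp_pos: [0.5326, 0.1299, 0.1078]
ee_rot: [[0.995, -0.095, 0.002], [-0.095, -0.995, 0.001], [0.002, -0.001, -1.0]]
wrist_force: [-1.9, -0.7, 6.4]
gripper_width: 0.343
gripper_force: 30.0
```

Run:
```python
from h import *
import json
s=sense();m=camera_model("wrist"); im=capture("wrist")
cv2.imwrite("pics/w4.png",cv2.resize(im[:250,150:430,::-1],None,fx=2.8,fy=2.4,interpolation=2)); cv2.imwrite("pics/w4r.png",im[:,:,::-1])
print(s["tcp_pos"],s["wrist_force"],s["moment"])
```

```text
[0.53264992 0.12990181 0.1077968 ] [-1.94051103 -0.6774747   6.42718817] [-0.05400019  0.48375615 -0.03262994]
```

View pics/w4.png

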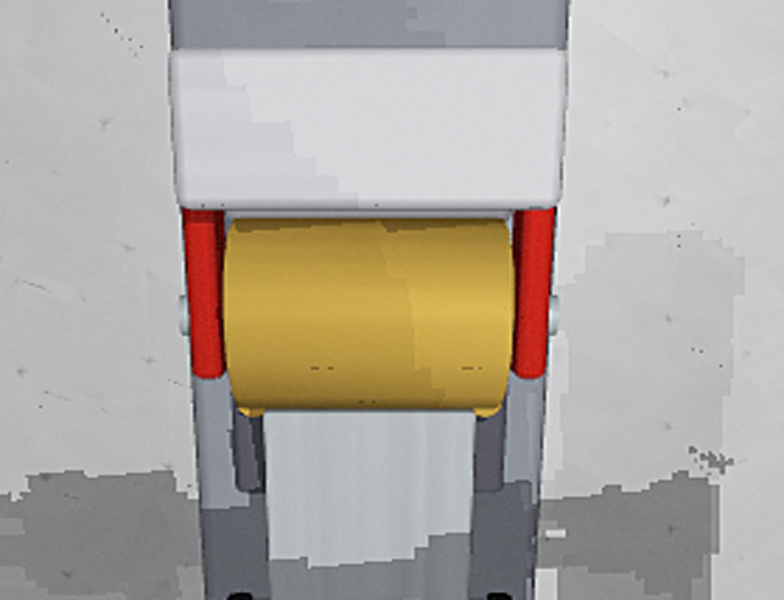

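The picture shows the block on the face with its front edge just under the roller (265..475, 410), centred between the fork arms. I'll slide on in small steps.

jog_arm([
  [[0.0015,0,0,0],[0.0015,0,0,0],[0.0015,0,0,0],[0.0015,0,0,0]],
])

```text
time_s: 11.78
tcp_pos: [0.5377, 0.1293, 0.1078]
ee_rot: [[0.995, -0.095, -0.001], [-0.095, -0.995, 0.0], [-0.001, -0.0, -1.0]]
wrist_force: [-6.9, 3.0, 12.0]
gripper_width: 0.338
gripper_force: 30.0
```

jog_arm([
  [[0.0015,0,0,0],[0.0015,0,0,0],[0.0015,0,0,0]],
])

```text
time_s: 12.15
tcp_pos: [0.5407, 0.1288, 0.1079]
ee_rot: [[0.995, -0.095, -0.004], [-0.095, -0.995, -0.001], [-0.003, 0.001, -1.0]]
wrist_force: [-8.7, 2.4, 11.8]
gripper_width: 0.339
gripper_force: 30.0
```

jog_arm([
  [[0.0015,0,0,0],[0.0015,0,0,0],[0.0015,0,0,0]],
])

```text
time_s: 12.52
tcp_pos: [0.5462, 0.1283, 0.1079]
ee_rot: [[0.995, -0.095, -0.001], [-0.095, -0.995, -0.0], [-0.001, 0.0, -1.0]]
wrist_force: [-5.5, 1.2, 10.4]
gripper_width: 0.34
gripper_force: 30.0
```

jog_arm([
  [[0.0015,0,0,0],[0.0015,0,0,0],[0.0015,0,0,0],[0.0015,0,0,0],[0.0015,0,0,0],[0.0015,0,0,0],[0,0,0,0]],
])

```text
time_s: 13.4
tcp_pos: [0.5559, 0.1274, 0.1079]
ee_rot: [[0.995, -0.095, -0.0], [-0.095, -0.995, -0.0], [-0.0, 0.0, -1.0]]
wrist_force: [-3.9, 0.3, 8.3]
gripper_width: 0.337
gripper_force: 30.0
```

jog_arm([
  [[0.001,0,0,0],[0.001,0,0,0],[0.001,0,0,0],[0,0,0,0]],
])

```text
time_s: 13.9
tcp_pos: [0.5588, 0.1271, 0.1079]
ee_rot: [[0.995, -0.095, -0.0], [-0.095, -0.995, -0.0], [-0.0, 0.0, -1.0]]
wrist_force: [-4.7, -0.1, 8.2]
gripper_width: 0.347
gripper_force: 30.0
```

jog_arm([
  [[0.0005,0,0,0],[0.0005,0,0,0],[0.0005,0,0,0],[0,0,0,0]],
])

```text
time_s: 14.4
tcp_pos: [0.5602, 0.127, 0.1079]
ee_rot: [[0.995, -0.095, -0.0], [-0.095, -0.995, -0.0], [-0.0, 0.0, -1.0]]
wrist_force: [-3.8, 0.5, 8.9]
gripper_width: 0.342
gripper_force: 30.0
```

jog_arm([
  [[0.0005,0,0,0],[0.0005,0,0,0],[0,0,0,0]],
])

```text
time_s: 14.78
tcp_pos: [0.5612, 0.1269, 0.1079]
ee_rot: [[0.995, -0.095, -0.0], [-0.095, -0.995, -0.0], [-0.0, 0.0, -1.0]]
wrist_force: [-3.6, -0.1, 8.7]
gripper_width: 0.34
gripper_force: 30.0
```

jog_arm([
  [[0.0005,0,0,0],[0.0005,0,0,0],[0,0,0,0]],
])

```text
time_s: 15.15
tcp_pos: [0.562, 0.1268, 0.1079]
ee_rot: [[0.995, -0.095, -0.001], [-0.095, -0.995, -0.0], [-0.001, 0.0, -1.0]]
wrist_force: [-4.5, 0.1, 8.7]
gripper_width: 0.343
gripper_force: 30.0
```

jog_arm([
  [[0.0005,0,0,0],[0.0003,0,0,0],[0,0,0,0]],
])

```text
time_s: 15.52
tcp_pos: [0.5621, 0.1268, 0.1079]
ee_rot: [[0.995, -0.095, -0.002], [-0.095, -0.995, -0.0], [-0.002, 0.001, -1.0]]
wrist_force: [-7.2, 2.1, 10.9]
gripper_width: 0.345
gripper_force: 30.0
```

jog_arm([
  [[0.0005,0,0,0],[0.0004,0,0,0],[0,0,0,0]],
])

```text
time_s: 15.9
tcp_pos: [0.5622, 0.1268, 0.1079]
ee_rot: [[0.995, -0.096, -0.004], [-0.096, -0.995, -0.0], [-0.004, 0.001, -1.0]]
wrist_force: [-9.1, 2.1, 11.9]
gripper_width: 0.345
gripper_force: 30.0
```

jog_arm([
  [[0.0003,0,0,0],[0,0,0,0],[0,0,0,0]],
])

```text
time_s: 16.27
tcp_pos: [0.5623, 0.1268, 0.1079]
ee_rot: [[0.995, -0.096, -0.004], [-0.096, -0.995, -0.001], [-0.004, 0.001, -1.0]]
wrist_force: [-9.9, 3.8, 12.1]
gripper_width: 0.341
gripper_force: 30.0
```

jog_arm([
  [[0.0004,0,0,0],[0.0003,0,0,0],[0,0,0,0],[0,0,0,0]],
])

```text
time_s: 16.77
tcp_pos: [0.5624, 0.1268, 0.1079]
ee_rot: [[0.995, -0.096, -0.005], [-0.096, -0.995, -0.001], [-0.005, 0.001, -1.0]]
wrist_force: [-12.7, 4.6, 14.0]
gripper_width: 0.342
gripper_force: 30.0
```

jog_arm([
  [[-0.0008,0,-0.0006,0],[0,0,0,0]],
])

```text
time_s: 17.02
tcp_pos: [0.5623, 0.1268, 0.1079]
ee_rot: [[0.995, -0.096, -0.004], [-0.096, -0.995, -0.0], [-0.004, 0.001, -1.0]]
wrist_force: [-8.4, 3.9, 9.1]
gripper_width: 0.342
gripper_force: 30.0
```

jog_arm([
  [[0,0,0,0],[0,0,0,0],[0,0,0,0],[0,0,0,0]],
], claw=0.75)

```text
time_s: 17.52
tcp_pos: [0.5644, 0.1264, 0.1072]
ee_rot: [[0.995, -0.096, -0.0], [-0.096, -0.995, -0.0], [-0.0, 0.0, -1.0]]
wrist_force: [0.3, 0.1, -0.4]
gripper_width: 0.698
gripper_force: 0.0
```

Run:
```python
from h import *
s=sense();m=camera_model("wrist");im=capture("wrist"); cv2.imwrite("pics/w5.png",cv2.resize(im[:,:,::-1],(800,600),interpolation=2))
print(s["time_s"],s["tcp_pos"],s["wrist_force"],s["gripper_width"])
```

```text
17.525 [0.56443564 0.12640198 0.10721688] [ 0.25592205  0.08807496 -0.42404615] 0.6983474264633335
```

View pics/w5.png

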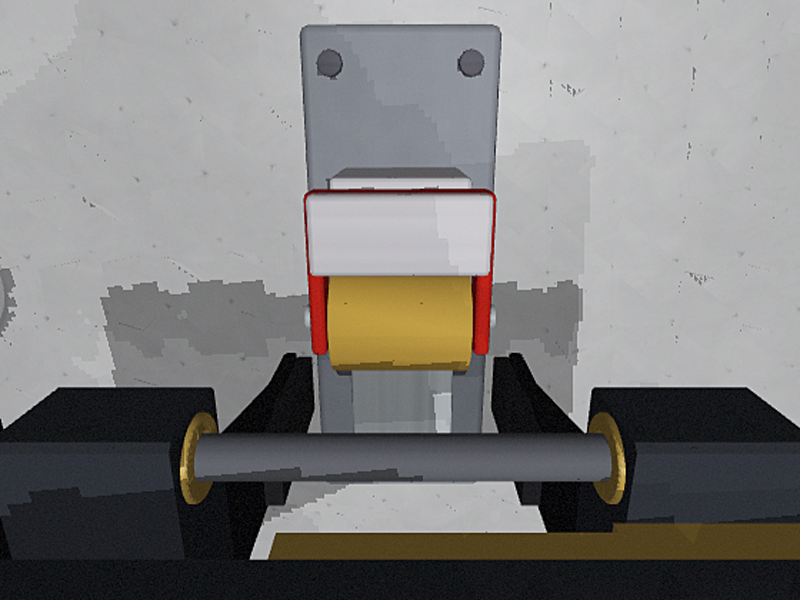

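The fingers are open and clear, and the roller (400,320) sits on the block, with the fork visibly lifted. I'll retreat straight up and check the flushness.

jog_arm([
  [[0,0,-0.02,0],[0,0,-0.04,0],[0,0,-0.05,0],[-0.03,0,-0.05,0],[-0.03,0,0,0],[0,0,0,0],[0,0,0,0]],
])

```text
time_s: 18.45
tcp_pos: [0.5049, 0.1323, 0.2674]
ee_rot: [[0.995, -0.096, 0.0], [-0.096, -0.995, -0.0], [0.0, 0.0, -1.0]]
wrist_force: [0.7, 0.4, -0.2]
gripper_width: 0.744
gripper_force: 0.0
```

Run:
```python
from h import *
s=sense();m=camera_model("wrist");im=capture("wrist"); cv2.imwrite("pics/w6.png",cv2.resize(im[:300,120:400,::-1],None,fx=2.0,fy=2.0,interpolation=2))
import json
json.dump({k:(v.tolist() if hasattr(v,'tolist') else v) for k,v in m.items()},open("w6.json","w"))
print(s["time_s"],s["tcp_pos"],s["wrist_force"])
```

```text
18.45 [0.50485375 0.13225707 0.26735177] [ 0.70648374  0.38357222 -0.18847969]
```

View pics/w6.png

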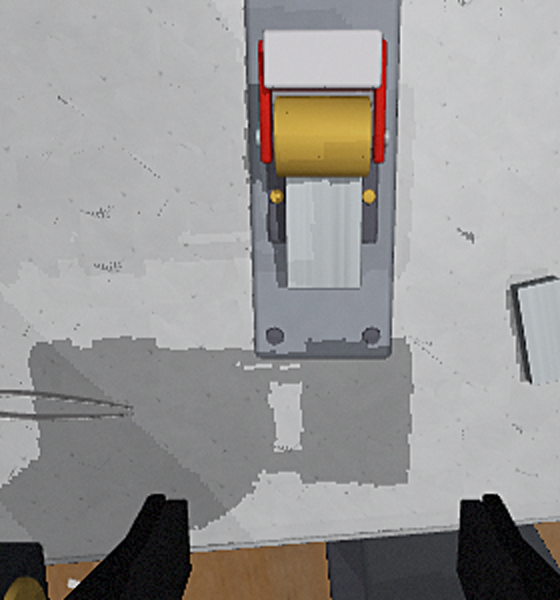

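The block sits with its near edge at (288..361, 288), midway between the brass pins (277 and 370, 196), and parallel to the base. I'll do a quick numeric check.

Run:
```python
from h import *
import json
m=json.load(open("w6.json"));s=sense();t=s["tcp_pos"];R=s["ee_rot"]
P=lambda u,v,z:(R.T@(ray(m,120+u/2,v/2,z)-t))[:2].round(4)
a,b=P(288,288,.0576),P(361,288,.0576);print("block near",a,b,(a+b)/2)
a,b=P(286,196,.0576),P(362,196,.0576);print("block mid",(a+b)/2)
a,b=P(256,350,.012),P(391,350,.012);print("base near",a,b,(a+b)/2,P(323,357,.012))
a,b=P(247,60,.012),P(400,60,.012);print("base far",(a+b)/2)
```

```text
block near [ 0.0387 -0.0137] [0.0387 0.0159] [0.0387 0.0011]
block mid [0.0746  0.00085]
base near [ 0.0023 -0.0316] [0.0024 0.0331] [0.00235 0.00075] [-0.0011  0.0005]
base far [0.12925 0.0006 ]
```

```bash
python3 -c "
from station import *
print(finish_job())"
```

```text
the job is handed in; nothing more can be done
None
```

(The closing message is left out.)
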